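Open the flask at tea break

TASK

Tea break on a dusty building site: lift the steel cup off the flask and hang it by its handle on the free front hook of the mug stand (do not set it down on the worktop), then unscrew the flask's tight black stopper, anticlockwise, while the holder with its handle slot keeps the flask from turning: leave the flask down in the holder and upright, and do not pull before the thread has let go. It lets go a little short of a quarter turn: stop turning there, do not wring it on against its end stop, raise the stopper straight up until it is just clear, and finish there, still holding it level about a finger's breadth above the mouth so that it drips back in; do not put it down or let go, and leave the fitters' things on the worktop where they are.

Things in the scene. Friction and masses are not known exactly. Their poses are not given: they have to be found in the camera images.
- holder: Round wooden cup holder, screwed to the worktop, foot 116 mm across, wall 85 mm outside, 42 mm high. Origin: centre of its underside, on the worktop. Floor 6 mm above the worktop. Its wall has a 16 mm slot on its own -x side, in which the flask's handle stands: this braces the flask against turning (about 0.07 rad of play either way).
- flask: Steel vacuum flask, 72 mm in diameter, 0.5 to 0.8 kg, loose in the holder. Origin: centre of its underside, z up. Flat shoulder at z = 86 mm, where the cup's rim rests; neck 34 mm in diameter up to z = 106 mm. D-shaped handle on its -x side, out to 67 mm from the axis, in the holder's slot.
- mouth (a point): Centre of the flask's neck rim, 106 mm above the flask's underside, z up along the flask.
- stopper: Black ribbed screw cap over the neck, hidden under the cup at the start: 50 mm across, 28 mm high, 50 g. Origin: centre of its lower rim, z up; when tight 87.5 mm above the flask's underside (1.5 mm over the shoulder, 18.5 mm below the mouth). Grip it round its upper 10 mm, any way round. Once free it lifts off straight up with hardly any force.
- seal (a joint): Stiff sealing ring round the neck, driven by the stopper: radians the stopper has been turned anticlockwise from above, 0 = tight. Needs about 0.3 N m, no push or pull; the stopper need not rise as it turns. Three lugs hold it until 1.05 rad, a hard stop ends the turn at 1.56: stop and lift at 1.15 to 1.4. Stopper leads by 0.04 rad; the flask may follow 0.14 rad till its handle meets the slot.
- cup: Steel drinking cup, mouth down over the stopper, loose on the flask's shoulder: lift 35 mm to clear the stopper. 72 mm high, 66 mm across at the mouth (below), 56 mm at the closed end, 90 g. Origin: centre of its mouth, +z to the closed end (up). Pointed handle, bar 8 mm thick, on its +y side out to 70 mm from the axis: grip the cup across its x axis near the closed end.
- cup_loop (a point): Where the hook should pass through the opening in the cup's handle: 42 mm from the cup's axis along its +y, 38 mm above its mouth; axes as the cup. The opening is open along the cup's x axis; it is 44 mm high (z from 16 to 60 mm) next to the cup (y from 31 to 45 mm) and narrows to a point at y = 60 mm, z = 40 mm.
- mug_stand: Fixed wooden mug stand: foot 110 mm across, stem 16 mm, ball on top at 0.23 m. Origin: centre of its underside. Free hook, a 12 mm peg: level from the stem along the stand's -x, axis 190 mm up, for 66 mm, then rising to a round tip 85 mm from the stem. A fixed white mug fills the opposite hook (+x). Thread the cup's handle on the free hook; let go, it swings down to hang with its handle up.
- hook_seat (a point): Upper side of the free hook's level part, 48 mm from the stem's axis, 196 mm above the worktop; axes as the stand (-x is the way the hook points).
- hook_tip (a point): Axis end of the raised tip of the free hook, 85 mm from the stem's axis, 200 mm above the worktop (the round end reaches 6 mm farther and up to 206 mm); axes as the stand.
- wide_tape: Bystander, loose: roll of dark tape lying flat, 55 mm across, 19 mm high.
- bulb: Bystander, loose: white spot lamp standing on its face, 51 mm across, 58 mm high.
- tape_rule: Bystander, loose: tape measure lying on its side, about 90 mm across, 46 mm high.
- tester: Bystander, loose: red voltage tester lying flat, 150 mm long, 19 mm high.
- screws: Bystander, loose: black screw case, 104 x 150 mm, 36 mm high.
Things that resemble listed ones, but are neither listed nor needed, are in the scene too. Leave any green look-alike of the flask alone.

How it is judged:
By the outcome, as a careful person would: the job done as asked, in the order asked, and still so for the second after the job is handed in, while the arm keeps its last pose, push and grip.
It also fails if it takes over 54 s, if anything falls off the work surface, if the arm or the gripper's body presses on something with over 40 N, if the wrist force passes 120 N, or if a joint passes its speed limit or range.

ROBOT

A 6-joint arm with a two-finger parallel gripper is mounted at the origin on a cart in front of the work surface, level with it; the furniture and walls round the work are solid. World frame = base frame: x ahead of the robot, y to its left, z up, the work surface at z = 0. Lengths are in m, angles in rad, forces in N, time in s.
With the tool pointing down it reaches from about 0.275 to 0.85 m from the base axis. Payload 5.2 kg.
Tool frame: the origin (TCP) lies at the very end of the fingers, on their centre line; the grasp point (between the pads) lies ctrl.grasp_offset behind it (ctrl.grasp_offset is the distance from the TCP to the grasp point, in m); z points along the fingers, y is the direction in which the jaws open and shut (so a half turn about z gives the same grasp; the last joint's range is limited). The gripper opens to 85 mm and grips with 20 to 120 N. Pads are 22 mm wide; open, the fingers measure 114 mm over their backs; the gripper's body (76 mm by 85 mm) begins 54 mm behind the grasp point. The pads swing forward as they close: fully open they stand 13 mm farther back than shut.
Start: joints at [1.124, 0.259, 1.535, -0, 1.348, -0.203], TCP at [0.133, 0.534, 0.231] pointing down, gripper open.
Joint ranges: [-3.14, 3.14], [-0.91, 2.08], [0.19, 2.58], [-1.22, 4.36], [0.22, 2.71], [-3.12, 3.12]. Speed limits (rad/s): [2.57, 2.57, 3.14, 3.14, 3.14, 3.14].

INTERFACE

Orientations are given as [roll, pitch, yaw] about the fixed x, y, z axes, in that order (R = Rz(yaw) Ry(pitch) Rx(roll)).
In Python, from plant import ctrl gives the robot as it stands.
- The arm moves only by the shell command python3 -m handwheel 'ROWS'. ROWS is JSON, a list of rows, each an object of numbers: "tx", "ty", "tz": the shift along the tool's x, y, z in m; "rx", "ry", "rz": the turn, a rotation vector about the tool's x, y, z in degrees; "gripper": the finger opening in m, from 0 to 0.0854. A call has 1 to 20 rows; each row shifts and turns the commanded pose from where the row before left it, along the tool's axes as they then stand; what a row does not reach is not made up. A row lasts 1/8 s, in which the tool goes at most 62.5 mm and 10.7 degrees, less where a joint would pass 70% of its speed; a pose out of reach is approached as far as the arm can. A call is refused whole if a number of a shift passes 0.0625 or a number of a turn 10.7, either way. A call with a gripper value outside its range is refused whole. The fingers move at their own pace and stop on an object; the grip force is fixed at half the most. Time passes only in rows, so rows that do not move let the fingers close. It gives the time, the measured TCP pose, the force and the opening at its end, in the units of the state.
- ctrl.sense(): the state, without advancing time (a new reading comes with each control period).
- ctrl.capture(name): name is "scene" or "top" or "wrist"; returns the picture (400x640x3 uint8, red, green, blue); there is no depth.
- ctrl.camera_model(name): a dict with "fx", "fy", "cx", "cy" (pixels), "eye" and "rotation" of the camera in the world. Camera axes: x right, y up, looking along -z (the intrinsics and any distortion apply to the point x, -y, -z); pixel columns grow to the right and rows downward; lengths in m; the calibration is good to about 2 mm. A picture is of the moment at which its call begins: read the wrist's pose just before it. camera_model takes no time and is no camera call; for the wrist camera it gives the pose at the moment of the call.
- ctrl.job_done(): hands the job in, once; it reports no verdict.
Trained networks look in the newest picture that a camera, given by its name, has taken for a name from the list of things; names that differ only in an ending like _2 or _b are one class to them, and where a whole thing is asked for, a point or a joint stands for the part that bears it (a point fixed in the world has none). Each returns a list of dicts, best first, with "conf" (0 to 1); they miss things now and then, are a little off and sometimes report something else, mostly with a low value. They report only what shows in the picture. A call takes as long as a camera call. They do not tell look-alikes from the thing itself.
- ctrl.regions_of(camera, query): "region" (400x640 bool, what is visible of it).
- ctrl.spot_point(camera, query): "centre" ([x, y, z] in m, in world coordinates, good to about 4 mm: a listed point, or the origin of a listed thing).
The state is a dict: "time_s": time; "joint_positions": joint angles; "qvel": joint speeds; "joint_torque": joint torques, N m; "eef_pos": TCP position; "tcp_rot": TCP orientation; "contact_force": force on the tool from outside, world axes, zero at the start; "wrist_torque": the same for the moment, N m; "opening": opening from 0.0 (shut) to 1.0 (fully open).
Only numpy, scipy, OpenCV 4.12 (cv2) and the standard library are available. Lean on these libraries where they do the work, as an engineer would, in place of code of your own. Each camera call takes 0.05 s, during which the arm holds its last target. There are 200 camera calls.

## Working session

There is one attempt and no reset: what is moved stays moved. The work goes in short steps, Python scripts to look and compute and a shell command to move; the robot and the scene stay as the last step left them, time stands still between calls to the robot, and variables do not carry over. Pictures are saved under pics/ and viewed, about 8 in all and at most 12, crops included, and the job is handed in when it is done.

```bash
ls; mkdir -p pics
cat > h.py <<'E'
import numpy as np, cv2
from plant import ctrl
def snap(cam,fn=None):
    im=np.array(ctrl.capture(cam)); 
    if fn: cv2.imwrite('pics/'+fn,im[:,:,::-1])
    return im
def spots(cam,names):
    for n in names:
        try: r=ctrl.spot_point(cam,n)
        except Exception as e: print(n,e); continue
        print(cam,n,[(np.round(d['centre'],3).tolist(),round(d['conf'],2)) for d in r[:3]])
def proj(cam,p):
    m=ctrl.camera_model(cam); q=np.array(m['rotation']).T@(np.array(p)-m['eye'])
    return m['cx']+m['fx']*q[0]/-q[2], m['cy']-m['fy']*q[1]/-q[2]
E
python3 - <<'E'
from h import *
s=ctrl.sense(); print(s, ctrl.grasp_offset)
N=['holder','flask','mouth','cup','cup_loop','mug_stand','hook_seat','hook_tip']
a=snap('scene','s1.png'); spots('scene',N)
b=snap('top','t1.png'); spots('top',N+['wide_tape','bulb','tape_rule','tester','screws'])
for c in ('scene','top'): print(ctrl.camera_model(c))
E
```

```text
pics
{'time_s': 0.0, 'joint_positions': array([ 1.12419681e+00,  2.59331905e-01,  1.53608912e+00, -2.23816050e-05,
        1.34797455e+00, -2.02785508e-01]), 'qvel': array([-0.00029424,  0.0015941 , -0.00033883, -0.00119321,  0.00013495,
        0.00115918]), 'joint_torque': array([ 4.57246188e-04, -4.46016777e+01, -2.90572768e+01, -5.31978658e-04,
        1.18682859e-02, -9.97853107e-06]), 'eef_pos': array([0.13251968, 0.53325765, 0.23047823]), 'tcp_rot': array([-3.13982229e+00, -3.41731909e-04,  2.89778331e+00]), 'contact_force': array([ 0.72453909,  0.14155359, -0.21633669]), 'wrist_torque': array([-0.03331981, -0.00332942,  0.01097117]), 'opening': 1.0018033314724222} 0.0187
scene holder [([0.574, 0.195, -0.001], 0.61)]
scene flask [([0.577, 0.193, 0.011], 0.86), ([0.414, 0.13, 0.004], 0.8)]
scene mouth [([0.418, 0.127, 0.104], 0.82), ([0.579, 0.196, 0.114], 0.78)]
scene cup [([0.575, 0.195, 0.093], 0.67), ([0.646, 0.004, -0.005], 0.32)]
scene cup_loop [([0.482, -0.148, 0.2], 0.46)]
scene mug_stand [([0.565, -0.166, -0.004], 0.66)]
scene hook_seat [([0.516, -0.155, 0.196], 0.71)]
[... 539 characters left out ...]
.109], 0.5)]
top wide_tape [([0.614, -0.373, 0.002], 0.69), ([0.43, -0.012, -0.002], 0.49)]
top bulb [([0.646, 0.012, 0.001], 0.55)]
top tape_rule [([0.381, 0.328, 0.002], 0.61)]
top tester [([0.437, -0.316, -0.002], 0.53)]
top screws [([0.615, -0.37, 0.005], 0.91)]
{'fx': 494.1170087316796, 'fy': 494.1170087316796, 'cx': 321.71842999771144, 'cy': 200.0808808859979, 'eye': array([-0.04174019, -0.92585167,  1.05912696]), 'rotation': array([ 0.85059791, -0.02001263, -0.54949214])}
{'fx': 509.73039522758484, 'fy': 509.73039522758484, 'cx': 317.66764181564463, 'cy': 199.55329083432918, 'eye': array([0.15150338, 0.17478012, 1.6300288 ]), 'rotation': array([ 0.27675389, -0.0081891 , -2.06464527])}
```

View pics/s1.png

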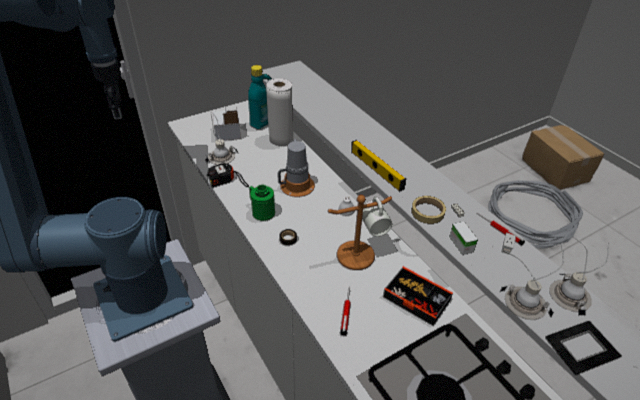

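View pics/t1.png

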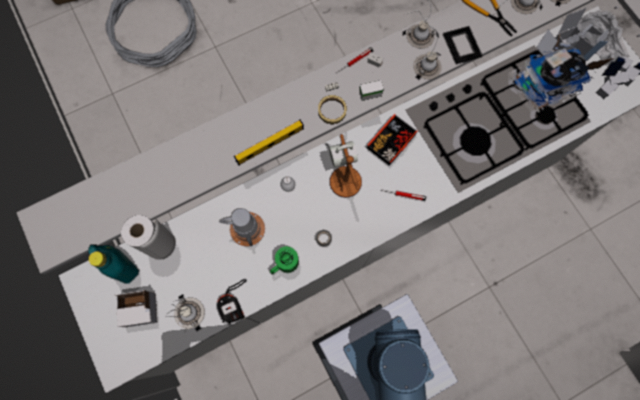

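```bash
cat >> h.py <<'E'
from scipy.spatial.transform import Rotation as R
def proj(cam,p,m=None):
    m=m or ctrl.camera_model(cam); q=R.from_euler('xyz',m['rotation']).as_matrix().T@(np.array(p)-m['eye'])
    return np.array([m['cx']+m['fx']*q[0]/-q[2], m['cy']-m['fy']*q[1]/-q[2]])
def tooldelta(target_xyz,yaw_deg):
    s=ctrl.sense(); M=R.from_euler('xyz',s['tcp_rot'])
    d=M.inv().apply(np.array(target_xyz)-s['eef_pos'])
    T=R.from_euler('xyz',[180,0,yaw_deg],degrees=True)
    print('pos',s['eef_pos'].round(4),'yaw',np.degrees(s['tcp_rot']).round(2),'shift tool mm',(d*1000).round(1),'turn deg',np.degrees((M.inv()*T).as_rotvec()).round(2),'q',s['joint_positions'].round(2))
E
python3 - <<'E'
from h import *
print(ctrl.camera_model('wrist'))
for p in ([.577,.195,0],[.577,.195,.164],[.565,-.166,0],[.482,-.148,.2]): print(proj('scene',p).round(),proj('top',p).round())
s=cv2.imread('pics/s1.png')[120:220,250:410]; t=cv2.imread('pics/t1.png')[140:270,205:365]
s=cv2.resize(s,None,fx=2.4,fy=2.4*1,interpolation=2); t=cv2.resize(t,None,fx=2.4,fy=2.4,interpolation=2)
H=max(s.shape[0],t.shape[0]); o=np.zeros((H,s.shape[1]*2,3),'u1'); o[:s.shape[0],:s.shape[1]]=s; o[:t.shape[0],s.shape[1]:]=t
cv2.imwrite('pics/c1.png',o)
E
```

```text
{'fx': 357.1481798929879, 'fy': 357.1481798929879, 'cx': 319.96392328557926, 'cy': 197.40147060414574, 'eye': array([0.06935749, 0.55134786, 0.37376932]), 'rotation': array([-2.63281226e-01,  1.18353882e-03,  1.32651930e+00])}
[298. 186.] [246. 228.]
[298. 145.] [239. 216.]
[356. 256.] [345. 182.]
[331. 211.] [357. 187.]
```

View pics/c1.png

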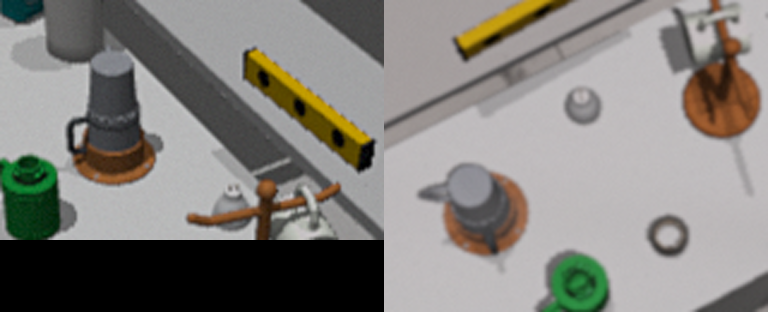

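Run:
```python
from h import *
c=np.array([.577,.195,.132]); print('axis',proj('top',c))
for a in range(0,360,15): 
  d=np.array([np.cos(np.radians(a)),np.sin(np.radians(a)),0]); print(a,proj('top',c+.07*d).round(1),proj('scene',c+.07*d).round(1),'flaskhandle',proj('top',[.577,.195,.05]+.067*d).round(1))
```

```text
axis [240.90751303 218.6404455 ]
0 [230.9 199. ] [316.6 147.3] flaskhandle [235.2 206.8]
15 [225.8 202.3] [313.1 144.7] flaskhandle [230.7 209.9]
30 [221.8 206.8] [308.6 142.8] flaskhandle [227. 214.]
45 [219.  212.1] [303.5 141.6] flaskhandle [224.5 218.8]
60 [217.7 217.9] [298.  141.1] flaskhandle [223.3 224.1]
75 [218.  223.8] [292.4 141.5] flaskhandle [223.6 229.5]
90 [219.9 229.4] [287.2 142.7] flaskhandle [225.3 234.6]
105 [223.2 234.2] [282.7 144.7] flaskhandle [228.4 239. ]
120 [227.8 238. ] [279.1 147.3] flaskhandle [232.5 242.4]
135 [233.2 240.5] [276.7 150.3] flaskhandle [237.5 244.7]
150 [239.2 241.5] [275.7 153.6] flaskhandle [243.  245.6]
165 [245.4 240.9] [276.2 157. ] flaskhandle [248.5 245. ]
180 [251.2 238.7] [278.2 160.3] flaskhandle [253.8 243.1]
195 [256.3 235.2] [281.6 163.1] flaskhandle [258.4 239.9]
210 [260.3 230.6] [286.2 165.2] flaskhandle [262.1 235.7]
225 [262.9 225.2] [291.6 166.6] flaskhandle [264.5 230.7]
240 [264.1 219.4] [297.5 167.1] flaskhandle [265.5 225.4]
255 [263.6 213.5] [303.4 166.6] flaskhandle [265.1 220.1]
270 [261.7 208.1] [308.9 165.2] flaskhandle [263.3 215.1]
285 [258.3 203.4] [313.5 163.1] flaskhandle [260.3 210.8]
300 [253.8 199.7] [317.  160.3] flaskhandle [256.1 207.4]
315 [248.4 197.3] [319.1 157.1] flaskhandle [251.2 205.3]
330 [242.5 196.4] [319.7 153.7] flaskhandle [245.9 204.4]
345 [236.6 197. ] [318.9 150.4] flaskhandle [240.4 204.9]
```

Run:
```python
from h import *
tooldelta([.577,.195,.32],62)
```

```text
pos [0.1328 0.5337 0.2313] yaw [180.    -0.   166.03] shift tool mm [-512.9 -221.5  -88.7] turn deg [  0.    -0.   104.03] q [ 1.12  0.26  1.53  0.    1.35 -0.2 ]
```

```bash
python3 -m handwheel '[{"tz":-0.045},{"tz":-0.044,"tx":-0.03},{"tx":-0.04,"ty":-0.016},{"tx":-0.042,"ty":-0.019},{"tx":-0.042,"ty":-0.019},{"tx":-0.042,"ty":-0.019},{"tx":-0.042,"ty":-0.019},{"tx":-0.042,"ty":-0.019},{"tx":-0.042,"ty":-0.019},{"tx":-0.042,"ty":-0.019},{"tx":-0.042,"ty":-0.019},{"tx":-0.042,"ty":-0.019},{"tx":-0.042,"ty":-0.019},{"tx":-0.042,"ty":-0.019},{"tx":-0.023,"ty":-0.016}]' && python3 -m handwheel '[{"rz":10.4},{"rz":10.4},{"rz":10.4},{"rz":10.4},{"rz":10.4},{"rz":10.4},{"rz":10.4},{"rz":10.4},{"rz":10.4},{"rz":10.4},{}]'
python3 - <<'E'
from h import *
snap('wrist','w1.png'); m=ctrl.camera_model('wrist')
spots('wrist',['cup','cup_loop','flask','holder','mouth'])
tooldelta([.577,.195,.32],62)
c=np.array([.577,.195,.132])
for a in (40,50,60,70,80): print(a,proj('',c+.07*np.array([np.cos(np.radians(a)),np.sin(np.radians(a)),0]),m))
print('top',proj('',[.577,.195,.164],m),proj('',[.577,.195,.092],m))
E
```

```text
schema error: expected keys tx, ty, tz, rx, ry, rz, gripper
```

```bash
python3 -m handwheel '[{"tx":0,"ty":0,"tz":-0.045,"rx":0,"ry":0,"rz":0,"gripper":0.085},{"tx":-0.03,"ty":0,"tz":-0.044,"rx":0,"ry":0,"rz":0,"gripper":0.085},{"tx":-0.04,"ty":-0.017,"tz":0,"rx":0,"ry":0,"rz":0,"gripper":0.085},{"tx":-0.045,"ty":-0.02,"tz":0,"rx":0,"ry":0,"rz":0,"gripper":0.085},{"tx":-0.045,"ty":-0.02,"tz":0,"rx":0,"ry":0,"rz":0,"gripper":0.085},{"tx":-0.045,"ty":-0.02,"tz":0,"rx":0,"ry":0,"rz":0,"gripper":0.085},{"tx":-0.045,"ty":-0.02,"tz":0,"rx":0,"ry":0,"rz":0,"gripper":0.085},{"tx":-0.045,"ty":-0.02,"tz":0,"rx":0,"ry":0,"rz":0,"gripper":0.085},{"tx":-0.045,"ty":-0.02,"tz":0,"rx":0,"ry":0,"rz":0,"gripper":0.085},{"tx":-0.045,"ty":-0.02,"tz":0,"rx":0,"ry":0,"rz":0,"gripper":0.085},{"tx":-0.045,"ty":-0.02,"tz":0,"rx":0,"ry":0,"rz":0,"gripper":0.085},{"tx":-0.045,"ty":-0.02,"tz":0,"rx":0,"ry":0,"rz":0,"gripper":0.085},{"tx":-0.038,"ty":-0.025,"tz":0,"rx":0,"ry":0,"rz":0,"gripper":0.085}]' && python3 -m handwheel '[{"tx":0,"ty":0,"tz":0,"rx":0,"ry":0,"rz":10.4,"gripper":0.085},{"tx":0,"ty":0,"tz":0,"rx":0,"ry":0,"rz":10.4,"gripper":0.085},{"tx":0,"ty":0,"tz":0,"rx":0,"ry":0,"rz":10.4,"gripper":0.085},{"tx":0,"ty":0,"tz":0,"rx":0,"ry":0,"rz":10.4,"gripper":0.085},{"tx":0,"ty":0,"tz":0,"rx":0,"ry":0,"rz":10.4,"gripper":0.085},{"tx":0,"ty":0,"tz":0,"rx":0,"ry":0,"rz":10.4,"gripper":0.085},{"tx":0,"ty":0,"tz":0,"rx":0,"ry":0,"rz":10.4,"gripper":0.085},{"tx":0,"ty":0,"tz":0,"rx":0,"ry":0,"rz":10.4,"gripper":0.085},{"tx":0,"ty":0,"tz":0,"rx":0,"ry":0,"rz":10.4,"gripper":0.085},{"tx":0,"ty":0,"tz":0,"rx":0,"ry":0,"rz":10.4,"gripper":0.085},{"tx":0,"ty":0,"tz":0,"rx":0,"ry":0,"rz":0,"gripper":0.085}]'
python3 - <<'E'
from h import *
m=ctrl.camera_model('wrist'); snap('wrist','w1.png')
spots('wrist',['cup','cup_loop','flask','holder','mouth'])
tooldelta([.577,.195,.32],62)
c=np.array([.577,.195,.132])
for a in (40,50,60,70,80): print(a,proj('',c+.07*np.array([np.cos(np.radians(a)),np.sin(np.radians(a)),0]),m))
print('top',proj('',[.577,.195,.164],m),proj('',[.577,.195,.092],m))
E
```

```text
time_s: 2.78
eef_pos: [0.5784, 0.1933, 0.32]
tcp_rot: [3.142, -0.0, 2.898]
contact_force: [0.5, 0.8, -0.1]
opening: 0.996
time_s: 4.15
eef_pos: [0.577, 0.1945, 0.3202]
tcp_rot: [-3.141, 0.0, 1.084]
contact_force: [0.4, -0.1, -0.2]
opening: 0.995
wrist cup [([0.574, 0.194, 0.095], 0.93)]
wrist cup_loop [([0.589, 0.232, 0.134], 0.94)]
wrist flask [([0.419, 0.126, -0.0], 0.97)]
wrist holder []
wrist mouth [([0.416, 0.129, 0.104], 0.83)]
pos [0.577  0.1945 0.3203] yaw [-180.     -0.     62.12] shift tool mm [ 0.4 -0.2  0.3] turn deg [-0.   -0.    0.12] q [0.14 0.33 1.23 0.   1.59 0.63]
40 [349.56013502 103.17326889]
50 [336.58303575  99.01732216]
60 [323.0229881   97.26333454]
70 [309.35996639  97.98261149]
80 [296.07916842 101.14604059]
top [320.17539613 181.75253151] [320.10260769 166.76401169]
```

View pics/w1.png

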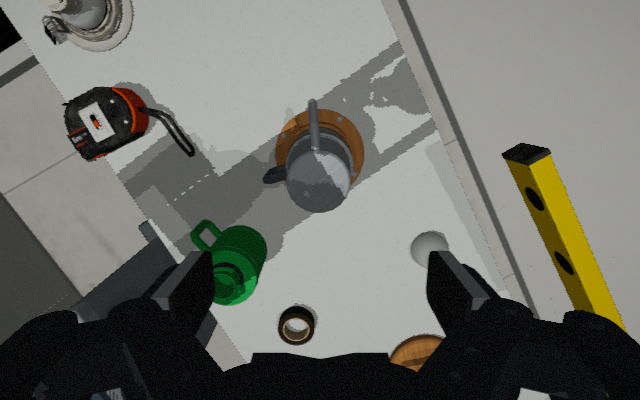

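```bash
python3 -m handwheel '[{"tx":0,"ty":0,"tz":0.03,"rx":0,"ry":0,"rz":-5.4,"gripper":0.085},{"tx":0,"ty":0,"tz":0.036,"rx":0,"ry":0,"rz":0,"gripper":0.085},{"tx":0,"ty":0,"tz":0.036,"rx":0,"ry":0,"rz":0,"gripper":0.085},{"tx":0,"ty":0,"tz":0.036,"rx":0,"ry":0,"rz":0,"gripper":0.085},{"tx":0,"ty":0,"tz":0.03,"rx":0,"ry":0,"rz":0,"gripper":0.085},{"tx":0,"ty":0,"tz":0.018,"rx":0,"ry":0,"rz":0,"gripper":0.085},{"tx":0,"ty":0,"tz":0,"rx":0,"ry":0,"rz":0,"gripper":0.04},{"tx":0,"ty":0,"tz":0,"rx":0,"ry":0,"rz":0,"gripper":0.04},{"tx":0,"ty":0,"tz":0,"rx":0,"ry":0,"rz":0,"gripper":0.04},{"tx":0,"ty":0,"tz":0,"rx":0,"ry":0,"rz":0,"gripper":0.04},{"tx":0,"ty":0,"tz":0,"rx":0,"ry":0,"rz":0,"gripper":0.04},{"tx":0,"ty":0,"tz":0,"rx":0,"ry":0,"rz":0,"gripper":0.04}]'; python3 -c "
from h import *
print(ctrl.sense()['opening']*.0854); print(ctrl.sense()['contact_force'])"
```

```text
time_s: 5.95
eef_pos: [0.5775, 0.1946, 0.1351]
tcp_rot: [3.14, -0.001, 1.177]
contact_force: [1.0, -0.2, 5.0]
opening: 0.68
0.05811441601436756
[ 0.9527718  -0.18249031  4.99166876]
```

```bash
python3 -m handwheel '[{"tx":0,"ty":0,"tz":-0.02,"rx":0,"ry":0,"rz":0,"gripper":0.04},{"tx":0,"ty":0,"tz":-0.03,"rx":0,"ry":0,"rz":0,"gripper":0.04},{"tx":0,"ty":0,"tz":-0.035,"rx":0,"ry":0,"rz":0,"gripper":0.04},{"tx":0,"ty":0,"tz":-0.035,"rx":0,"ry":0,"rz":0,"gripper":0.04},{"tx":-0.013,"ty":0,"tz":-0.028,"rx":0,"ry":0,"rz":0,"gripper":0.04},{"tx":-0.03,"ty":0.001,"tz":0,"rx":0,"ry":0,"rz":0,"gripper":0.04},{"tx":-0.04,"ty":0.002,"tz":0,"rx":0,"ry":0,"rz":0,"gripper":0.04},{"tx":-0.045,"ty":0.002,"tz":0,"rx":0,"ry":0,"rz":0,"gripper":0.04},{"tx":-0.045,"ty":0.002,"tz":0,"rx":0,"ry":0,"rz":0,"gripper":0.04},{"tx":-0.045,"ty":0.002,"tz":0,"rx":0,"ry":0,"rz":0,"gripper":0.04},{"tx":-0.045,"ty":0.001,"tz":0,"rx":0,"ry":0,"rz":0,"gripper":0.04},{"tx":-0.045,"ty":0.001,"tz":0,"rx":0,"ry":0,"rz":0,"gripper":0.04},{"tx":-0.045,"ty":0.001,"tz":0,"rx":0,"ry":0,"rz":0,"gripper":0.04},{"tx":-0.03,"ty":0.001,"tz":0,"rx":0,"ry":0,"rz":0,"gripper":0.04},{"tx":-0.02,"ty":0,"tz":0,"rx":0,"ry":0,"rz":-5.3,"gripper":0.04},{"tx":0,"ty":0,"tz":0,"rx":0,"ry":0,"rz":-5.2,"gripper":0.04},{"tx":0,"ty":0,"tz":0,"rx":0,"ry":0,"rz":0,"gripper":0.04}]'
python3 - <<'E'
from h import *
m=ctrl.camera_model('wrist'); w=snap('wrist','w2.png')
N=['cup','cup_loop','hook_seat','hook_tip','mug_stand']
spots('wrist',N)
s=snap('scene','s2.png'); spots('scene',N)
s=snap('top'); spots('top',N)
tooldelta([.434,-.182,.200],77.9)
print('proj tip,seat',proj('',[.4815,-.148,.2],m),proj('',[.5195,-.1565,.196],m))
E
```

```text
time_s: 8.07
eef_pos: [0.4339, -0.1828, 0.2819]
tcp_rot: [-3.141, -0.0, 1.359]
contact_force: [-0.1, 0.0, -0.4]
opening: 0.679
wrist cup [([0.432, -0.184, 0.24], 0.85)]
wrist cup_loop [([0.442, -0.143, 0.28], 0.86)]
wrist hook_seat [([0.518, -0.154, 0.192], 0.96)]
wrist hook_tip [([0.483, -0.149, 0.199], 0.89)]
wrist mug_stand [([0.564, -0.166, -0.002], 0.88)]
scene cup [([0.435, -0.183, 0.24], 0.89)]
scene cup_loop [([0.444, -0.14, 0.276], 0.94)]
scene hook_seat [([0.516, -0.154, 0.194], 0.85)]
scene hook_tip [([0.48, -0.149, 0.201], 0.7), ([0.445, -0.144, 0.276], 0.16)]
scene mug_stand [([0.564, -0.168, -0.001], 0.95)]
top cup [([0.428, -0.011, -0.001], 0.19)]
top cup_loop [([0.446, -0.141, 0.273], 0.46)]
top hook_seat [([0.521, -0.156, 0.194], 0.55)]
top hook_tip [([0.481, -0.148, 0.202], 0.86), ([0.566, -0.168, 0.0], 0.72)]
top mug_stand [([0.568, -0.17, -0.004], 0.61)]
pos [ 0.4343 -0.1827  0.2823] yaw [-180.     -0.     77.93] shift tool mm [ 0.6 -0.4 82.3] turn deg [-0.   -0.    0.03] q [-0.64  0.08  1.62 -0.    1.43 -0.42]
proj tip,seat [382.87747884 139.76738757] [443.1502088  139.56636183]
```

View pics/w2.png

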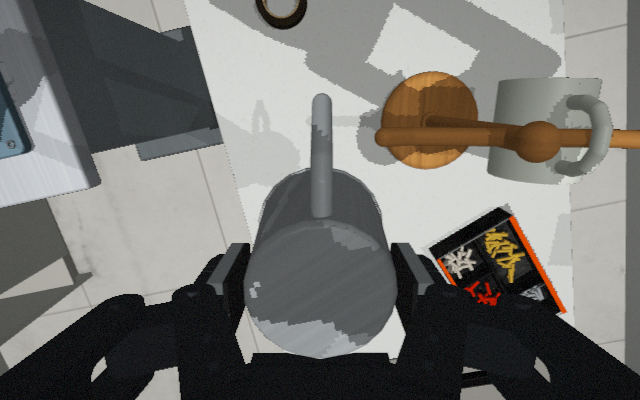

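```bash
python3 -m handwheel '[{"tx":0.0015,"ty":0,"tz":0.02,"rx":0,"ry":0,"rz":0,"gripper":0.04},{"tx":0,"ty":0,"tz":0.025,"rx":0,"ry":0,"rz":0,"gripper":0.04},{"tx":0,"ty":0,"tz":0.025,"rx":0,"ry":0,"rz":0,"gripper":0.04},{"tx":0,"ty":0,"tz":0.0125,"rx":0,"ry":0,"rz":0,"gripper":0.04},{"tx":0,"ty":0,"tz":0,"rx":0,"ry":0,"rz":0,"gripper":0.04},{"tx":0,"ty":0,"tz":0,"rx":0,"ry":0,"rz":0,"gripper":0.04}]'
python3 - <<'E'
from h import *
m=ctrl.camera_model('wrist'); w=snap('wrist'); s=snap('scene')
N=['cup_loop','hook_tip','hook_seat']
spots('wrist',N); spots('scene',N)
a=s[160:260,270:430]; a=cv2.resize(a,(640,400)); cv2.imwrite('pics/c2.png',np.hstack([cv2.resize(w[50:300,200:520],(450,352)),cv2.resize(a,(350,352))])[:,:,::-1])
tooldelta([.434,-.182,.200],77.9)
E
```

```text
time_s: 9.72
eef_pos: [0.4352, -0.1816, 0.2007]
tcp_rot: [3.14, 0.001, 1.36]
contact_force: [-0.2, 0.6, -0.8]
opening: 0.676
wrist cup_loop [([0.446, -0.141, 0.198], 0.61), ([0.435, -0.179, 0.159], 0.43)]
wrist hook_tip [([0.482, -0.15, 0.199], 0.68)]
wrist hook_seat [([0.52, -0.157, 0.194], 0.91)]
scene cup_loop [([0.445, -0.143, 0.195], 0.96)]
scene hook_tip [([0.481, -0.148, 0.2], 0.95)]
scene hook_seat [([0.517, -0.154, 0.195], 0.68), ([0.618, -0.371, -0.003], 0.58)]
pos [ 0.4347 -0.1812  0.2001] yaw [1.7997e+02 1.0000e-02 7.7930e+01] shift tool mm [-0.9 -0.6  0.1] turn deg [0.03 0.01 0.03] q [-0.63  0.14  1.76 -0.    1.24 -0.42]
```

View pics/c2.png

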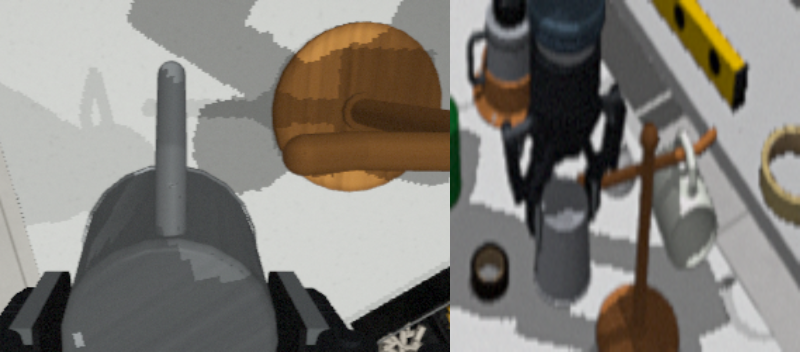

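```bash
python3 -m handwheel '[{"tx":0,"ty":0.015,"tz":0,"rx":0,"ry":0,"rz":0,"gripper":0.04},{"tx":0,"ty":0.02,"tz":0,"rx":0,"ry":0,"rz":0,"gripper":0.04},{"tx":0,"ty":0.02,"tz":0,"rx":0,"ry":0,"rz":0,"gripper":0.04},{"tx":0,"ty":0.016,"tz":0,"rx":0,"ry":0,"rz":0,"gripper":0.04},{"tx":0,"ty":0,"tz":0,"rx":0,"ry":0,"rz":0,"gripper":0.04},{"tx":0,"ty":0,"tz":0.01,"rx":0,"ry":0,"rz":0,"gripper":0.04},{"tx":0,"ty":0,"tz":0.0075,"rx":0,"ry":0,"rz":0,"gripper":0.04},{"tx":0,"ty":0,"tz":0,"rx":0,"ry":0,"rz":0,"gripper":0.04},{"tx":0,"ty":0,"tz":0,"rx":0,"ry":0,"rz":0,"gripper":0.04}]'
python3 - <<'E'
from h import *
m=ctrl.camera_model('wrist'); w=snap('wrist'); s=snap('scene')
N=['cup_loop','hook_tip','hook_seat']
spots('wrist',N); spots('scene',N)
a=s[160:260,270:430]; a=cv2.resize(a,(640,400)); cv2.imwrite('pics/c3.png',np.hstack([cv2.resize(w[20:270,200:520],(450,352)),cv2.resize(a,(350,352))])[:,:,::-1])
print(ctrl.sense()['contact_force'],ctrl.sense()['wrist_torque'])
E
```

```text
time_s: 11.25
eef_pos: [0.5038, -0.196, 0.1824]
tcp_rot: [-3.142, 0.0, 1.36]
contact_force: [-0.2, 0.5, -1.6]
opening: 0.68
wrist cup_loop [([0.513, -0.154, 0.181], 0.67)]
wrist hook_tip [([0.484, -0.151, 0.197], 0.89)]
wrist hook_seat [([0.522, -0.154, 0.195], 0.77)]
scene cup_loop []
scene hook_tip []
scene hook_seat [([0.516, -0.152, 0.196], 0.86)]
[-0.80215093 -0.15401036 -1.25135663] [-0.01343419  0.01196138  0.00333965]
```

View pics/c3.png

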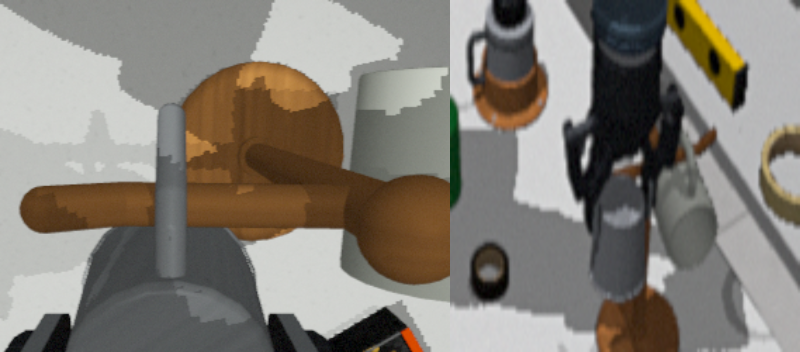

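```bash
python3 -m handwheel '[{"tx":0,"ty":0,"tz":0,"rx":0,"ry":0,"rz":0,"gripper":0.07},{"tx":0,"ty":0,"tz":0,"rx":0,"ry":0,"rz":0,"gripper":0.07},{"tx":0,"ty":0,"tz":0,"rx":0,"ry":0,"rz":0,"gripper":0.07},{"tx":0,"ty":0,"tz":0,"rx":0,"ry":0,"rz":0,"gripper":0.07},{"tx":0,"ty":0,"tz":0,"rx":0,"ry":0,"rz":0,"gripper":0.07},{"tx":0,"ty":0,"tz":-0.02,"rx":0,"ry":0,"rz":0,"gripper":0.07},{"tx":0,"ty":0,"tz":-0.04,"rx":0,"ry":0,"rz":0,"gripper":0.07},{"tx":0,"ty":0,"tz":-0.05,"rx":0,"ry":0,"rz":0,"gripper":0.07},{"tx":0,"ty":0,"tz":-0.03,"rx":0,"ry":0,"rz":0,"gripper":0.07},{"tx":0,"ty":0,"tz":0,"rx":0,"ry":0,"rz":0,"gripper":0.085}]'
python3 - <<'E'
from h import *
m=ctrl.camera_model('wrist'); w=snap('wrist'); s=snap('scene')
N=['cup','cup_loop','hook_tip']
spots('wrist',N); spots('scene',N+['flask','holder','mouth','stopper']); t=snap('top'); spots('top',['flask','mouth','holder','stopper'])
a=s[160:260,270:430]; a=cv2.resize(a,(640,400)); cv2.imwrite('pics/c4.png',np.hstack([cv2.resize(w[20:270,200:520],(450,352)),cv2.resize(a,(350,352))])[:,:,::-1])
tooldelta([.577,.195,.28],62)
E
```

```text
time_s: 12.9
eef_pos: [0.5051, -0.1967, 0.3252]
tcp_rot: [3.136, 0.002, 1.36]
contact_force: [1.3, -0.6, -0.9]
opening: 0.991
wrist cup [([0.52, -0.114, 0.141], 0.59)]
wrist cup_loop [([0.513, -0.151, 0.18], 0.76)]
wrist hook_tip []
scene cup [([0.524, -0.102, 0.151], 0.77)]
scene cup_loop [([0.563, -0.168, -0.001], 0.49), ([0.38, 0.332, -0.001], 0.4)]
scene hook_tip [([0.484, -0.147, 0.2], 0.66), ([0.514, -0.157, 0.195], 0.51)]
scene flask [([0.579, 0.188, 0.01], 0.93), ([0.42, 0.127, 0.002], 0.76), ([0.433, -0.312, -0.002], 0.51)]
scene holder [([0.573, 0.192, 0.0], 0.89), ([0.436, -0.314, 0.003], 0.53)]
scene mouth [([0.577, 0.196, 0.11], 0.83), ([0.416, 0.128, 0.104], 0.56), ([0.618, -0.372, -0.002], 0.49)]
scene stopper [([0.575, 0.195, 0.095], 0.67)]
top flask [([0.416, 0.132, -0.002], 0.88), ([0.574, 0.196, 0.005], 0.71), ([0.573, 0.194, 0.108], 0.53)]
top mouth [([0.419, 0.13, 0.107], 0.73), ([0.576, 0.195, 0.109], 0.62), ([0.575, 0.197, -0.005], 0.16)]
top holder [([0.58, 0.198, -0.009], 0.66)]
top stopper [([0.574, 0.193, 0.094], 0.72), ([0.514, -0.147, 0.177], 0.52)]
pos [ 0.5041 -0.196   0.3224] yaw [179.99   0.    77.93] shift tool mm [397.6 -10.5  42.3] turn deg [1.000e-02 0.000e+00 1.593e+01] q [-0.58  0.2   1.39 -0.    1.55 -0.37]
```

View pics/c4.png

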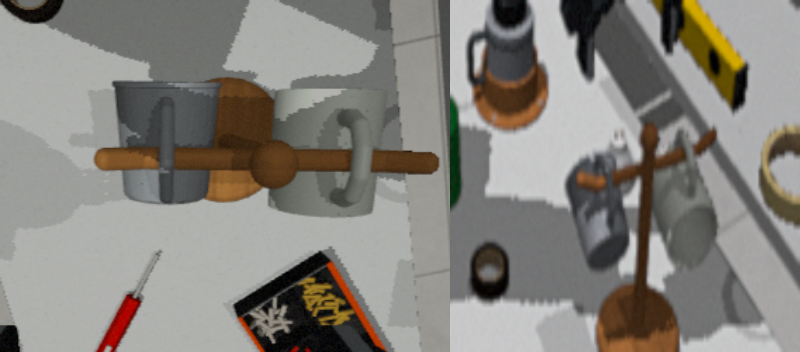

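```bash
python3 -m handwheel '[{"tx":0.025,"ty":-0.0005,"tz":0,"rx":0,"ry":0,"rz":0,"gripper":0.085},{"tx":0.04,"ty":-0.001,"tz":0,"rx":0,"ry":0,"rz":0,"gripper":0.085},{"tx":0.05,"ty":-0.001,"tz":0,"rx":0,"ry":0,"rz":0,"gripper":0.085},{"tx":0.05,"ty":-0.001,"tz":0,"rx":0,"ry":0,"rz":0,"gripper":0.085},{"tx":0.05,"ty":-0.002,"tz":0,"rx":0,"ry":0,"rz":0,"gripper":0.085},{"tx":0.05,"ty":-0.001,"tz":0,"rx":0,"ry":0,"rz":0,"gripper":0.085},{"tx":0.05,"ty":-0.001,"tz":0.01,"rx":0,"ry":0,"rz":0,"gripper":0.085},{"tx":0.045,"ty":-0.002,"tz":0.02,"rx":0,"ry":0,"rz":0,"gripper":0.085},{"tx":0.0375,"ty":-0.001,"tz":0.012,"rx":0,"ry":0,"rz":0,"gripper":0.085},{"tx":0,"ty":0,"tz":0,"rx":0,"ry":0,"rz":8,"gripper":0.085},{"tx":0,"ty":0,"tz":0,"rx":0,"ry":0,"rz":8,"gripper":0.085},{"tx":0,"ty":0,"tz":0,"rx":0,"ry":0,"rz":0,"gripper":0.085},{"tx":0,"ty":0,"tz":0,"rx":0,"ry":0,"rz":0,"gripper":0.085}]'
python3 - <<'E'
from h import *
m=ctrl.camera_model('wrist'); w=snap('wrist','w5.png')
spots('wrist',['stopper','flask','holder','mouth'])
r=ctrl.regions_of('wrist','stopper')
for d in r[:2]:
    ys,xs=np.nonzero(d['region']); print('reg',d['conf'],xs.min(),xs.max(),ys.min(),ys.max(),cv2.minEnclosingCircle(np.c_[xs,ys].astype('f4')))
print('proj stopper top/bot',proj('',[.5765,.195,.1215],m),proj('',[.5765,.195,.0935],m),'+x20',proj('',[.5965,.195,.1215],m))
tooldelta([.5765,.195,.104],62)
cv2.imwrite('pics/c5.png',cv2.resize(w[60:310,170:490],(768,600))[:,:,::-1])
E
```

```text
time_s: 15.38
eef_pos: [0.5769, 0.1948, 0.2804]
tcp_rot: [3.142, -0.0, 1.083]
contact_force: [1.3, -0.1, -0.4]
opening: 0.997
wrist stopper [([0.579, 0.191, 0.093], 0.69)]
wrist flask [([0.416, 0.126, -0.0], 0.97), ([0.574, 0.193, 0.006], 0.67)]
wrist holder []
wrist mouth []
reg 0.87 290 347 149 208 ((317.4749450683594, 178.29275512695312), 30.00873565673828)
proj stopper top/bot [319.80840263 181.66037266] [319.80011882 175.15225747] +x20 [340.42367054 170.96921834]
pos [0.5769 0.1948 0.2804] yaw [180.    -0.    61.96] shift tool mm [ -0.   -0.5 176.4] turn deg [ 0.   -0.   -0.04] q [0.14 0.34 1.3  0.   1.5  0.63]
```

View pics/c5.png

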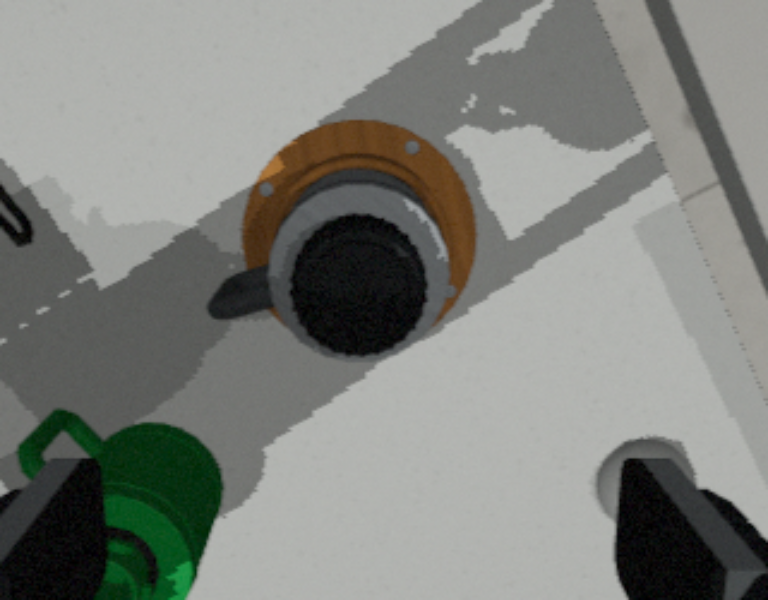

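```bash
python3 -m handwheel '[{"tx":0.001,"ty":-0.0005,"tz":0.03,"rx":0,"ry":0,"rz":0,"gripper":0.085},{"tx":0,"ty":0,"tz":0.036,"rx":0,"ry":0,"rz":0,"gripper":0.085},{"tx":0,"ty":0,"tz":0.036,"rx":0,"ry":0,"rz":0,"gripper":0.085},{"tx":0,"ty":0,"tz":0.036,"rx":0,"ry":0,"rz":0,"gripper":0.085},{"tx":0,"ty":0,"tz":0.025,"rx":0,"ry":0,"rz":0,"gripper":0.085},{"tx":0,"ty":0,"tz":0.0135,"rx":0,"ry":0,"rz":0,"gripper":0.085},{"tx":0,"ty":0,"tz":0,"rx":0,"ry":0,"rz":0,"gripper":0.085},{"tx":0,"ty":0,"tz":0,"rx":0,"ry":0,"rz":0,"gripper":0.035},{"tx":0,"ty":0,"tz":0,"rx":0,"ry":0,"rz":0,"gripper":0.035},{"tx":0,"ty":0,"tz":0,"rx":0,"ry":0,"rz":0,"gripper":0.035},{"tx":0,"ty":0,"tz":0,"rx":0,"ry":0,"rz":0,"gripper":0.035},{"tx":0,"ty":0,"tz":0,"rx":0,"ry":0,"rz":0,"gripper":0.035},{"tx":0,"ty":0,"tz":0,"rx":0,"ry":0,"rz":0,"gripper":0.035}]'
python3 - <<'E'
from h import *
s=ctrl.sense(); print(s['opening']*.0854,s['contact_force'],s['wrist_torque'],s['eef_pos'],s['tcp_rot'])
m=ctrl.camera_model('wrist'); w=snap('wrist','w6.png')
E
```

```text
time_s: 17.3
eef_pos: [0.5778, 0.1963, 0.1056]
tcp_rot: [3.139, -0.002, 1.081]
contact_force: [-1.0, 0.9, 4.9]
opening: 0.557
0.047562314117053514 [-1.00616479  0.89456263  4.86240424] [ 0.03892662  0.23347636 -0.01812187] [0.57780711 0.19632203 0.10564529] [ 3.13935723e+00 -1.88734814e-03  1.08102187e+00]
```

View pics/w6.png

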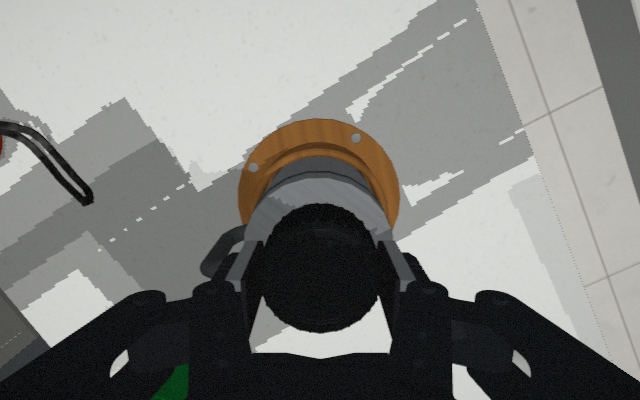

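```bash
python3 -m handwheel '[{"tx":0,"ty":0,"tz":0,"rx":0,"ry":0,"rz":-5,"gripper":0.035},{"tx":0,"ty":0,"tz":0,"rx":0,"ry":0,"rz":-7,"gripper":0.035},{"tx":0,"ty":0,"tz":0,"rx":0,"ry":0,"rz":-7,"gripper":0.035},{"tx":0,"ty":0,"tz":0,"rx":0,"ry":0,"rz":-7,"gripper":0.035},{"tx":0,"ty":0,"tz":0,"rx":0,"ry":0,"rz":-7,"gripper":0.035},{"tx":0,"ty":0,"tz":0,"rx":0,"ry":0,"rz":-7,"gripper":0.035}]'
python3 - <<'E'
from h import *
s=ctrl.sense(); print(s['opening']*.0854,s['contact_force'],s['wrist_torque'],s['eef_pos'],np.degrees(s['tcp_rot']))
p=s['eef_pos']; print(proj('wrist',[p[0],p[1],.1215]))
E
```

```text
time_s: 18.1
eef_pos: [0.5764, 0.1967, 0.1057]
tcp_rot: [3.141, -0.001, 1.783]
contact_force: [-5.3, 1.4, 9.3]
opening: 0.558
0.0476262009312922 [-5.31977707  1.40929002  9.32930338] [ 0.28390929  0.96215634 -0.33302389] [0.57636076 0.19666936 0.10565677] [ 1.79985070e+02 -6.40288373e-02  1.02130750e+02]
[318.35596672 278.89119335]
```

```bash
python3 -m handwheel '[{"tx":0,"ty":0,"tz":0,"rx":0,"ry":0,"rz":-7,"gripper":0.035},{"tx":0,"ty":0,"tz":0,"rx":0,"ry":0,"rz":-7,"gripper":0.035},{"tx":0,"ty":0,"tz":0,"rx":0,"ry":0,"rz":-7,"gripper":0.035},{"tx":0,"ty":0,"tz":0,"rx":0,"ry":0,"rz":-7,"gripper":0.035},{"tx":0,"ty":0,"tz":0,"rx":0,"ry":0,"rz":-7,"gripper":0.035},{"tx":0,"ty":0,"tz":0,"rx":0,"ry":0,"rz":-4,"gripper":0.035},{"tx":0,"ty":0,"tz":0,"rx":0,"ry":0,"rz":0,"gripper":0.035},{"tx":0,"ty":0,"tz":0,"rx":0,"ry":0,"rz":0,"gripper":0.035}]'
python3 - <<'E'
from h import *
s=ctrl.sense(); print(s['opening']*.0854,s['contact_force'],s['wrist_torque'],s['eef_pos'],np.degrees(s['tcp_rot']))
w=snap('wrist','w7.png'); spots('wrist',['flask','holder','stopper'])
E
```

```text
time_s: 19.1
eef_pos: [0.5756, 0.196, 0.1058]
tcp_rot: [-3.141, -0.001, 2.46]
contact_force: [-8.0, -1.3, 11.7]
opening: 0.56
0.04780586660956359 [-7.96765262 -1.30729941 11.72259961] [-0.26170299  1.42144617 -0.19336956] [0.57557603 0.19603119 0.10580812] [-1.79937474e+02 -6.09186605e-02  1.40930046e+02]
wrist flask [([0.576, 0.19, 0.006], 0.77), ([0.419, 0.127, 0.004], 0.56)]
wrist holder []
wrist stopper [([0.577, 0.192, 0.096], 0.69)]
```

View pics/w7.png

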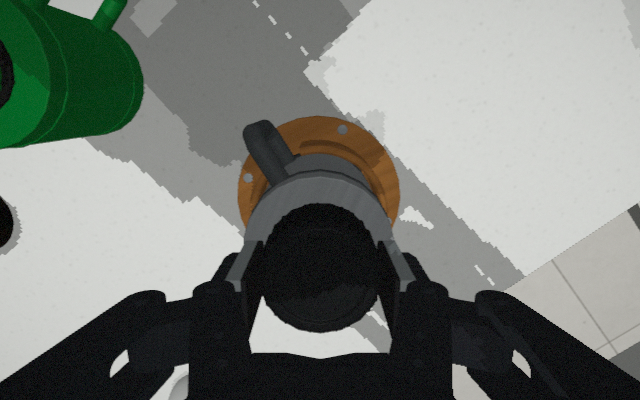

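```bash
python3 -m handwheel '[{"tx":0.001,"ty":-0.001,"tz":-0.001,"rx":0,"ry":0,"rz":0,"gripper":0.035},{"tx":0,"ty":0,"tz":-0.001,"rx":0,"ry":0,"rz":0,"gripper":0.035},{"tx":0,"ty":0,"tz":0,"rx":0,"ry":0,"rz":0,"gripper":0.035},{"tx":0,"ty":0,"tz":0,"rx":0,"ry":0,"rz":0,"gripper":0.035}]'
python3 - <<'E'
from h import *
s=ctrl.sense(); print(s['contact_force'],s['wrist_torque'],s['eef_pos'],np.degrees(s['tcp_rot']))
E
```

```text
time_s: 19.8
eef_pos: [0.5751, 0.1959, 0.1058]
tcp_rot: [-3.141, -0.001, 2.46]
contact_force: [-5.2, -0.1, 3.9]
opening: 0.556
[-5.19256284 -0.10956939  3.88786441] [ 0.04102857  0.82052023 -0.25031437] [0.57513368 0.19593057 0.10584307] [-1.79967027e+02 -4.09917950e-02  1.40931773e+02]
```

```bash
python3 -m handwheel '[{"tx":0.001,"ty":-0.001,"tz":-0.001,"rx":0,"ry":0,"rz":0,"gripper":0.035},{"tx":0,"ty":0,"tz":0,"rx":0,"ry":0,"rz":0,"gripper":0.035},{"tx":0,"ty":0,"tz":-0.003,"rx":0,"ry":0,"rz":0,"gripper":0.035},{"tx":0,"ty":0,"tz":-0.003,"rx":0,"ry":0,"rz":0,"gripper":0.035},{"tx":0,"ty":0,"tz":0,"rx":0,"ry":0,"rz":0,"gripper":0.035}]'
python3 - <<'E'
from h import *
s=ctrl.sense(); print(s['contact_force'],s['wrist_torque'],s['eef_pos'],np.degrees(s['tcp_rot']))
snap('scene'); spots('scene',['flask','mouth','stopper'])
E
```

```text
time_s: 20.42
eef_pos: [0.5747, 0.1956, 0.1135]
tcp_rot: [3.141, 0.001, 2.46]
contact_force: [1.0, 0.2, -1.9]
opening: 0.562
[ 1.00233185  0.17721929 -1.85471887] [ 0.04409372 -0.00600575 -0.00848781] [0.57471577 0.19562524 0.11351464] [1.79946783e+02 6.79634760e-02 1.40935141e+02]
scene flask [([0.58, 0.19, 0.011], 0.9), ([0.416, 0.128, 0.003], 0.75), ([0.484, -0.147, 0.199], 0.2)]
scene mouth [([0.417, 0.129, 0.103], 0.82), ([0.579, 0.197, 0.113], 0.78)]
scene stopper [([0.577, 0.192, 0.103], 0.6)]
```

```bash
python3 -m handwheel '[{"tx":0,"ty":0,"tz":-0.004,"rx":0,"ry":0,"rz":0,"gripper":0.035},{"tx":0,"ty":0,"tz":-0.005,"rx":0,"ry":0,"rz":0,"gripper":0.035},{"tx":0,"ty":0,"tz":-0.005,"rx":0,"ry":0,"rz":0,"gripper":0.035},{"tx":0,"ty":0,"tz":-0.005,"rx":0,"ry":0,"rz":0,"gripper":0.035},{"tx":0,"ty":0,"tz":-0.0045,"rx":0,"ry":0,"rz":0,"gripper":0.035},{"tx":0,"ty":0,"tz":-0.002,"rx":0,"ry":0,"rz":0,"gripper":0.035},{"tx":0,"ty":0,"tz":0,"rx":0,"ry":0,"rz":0,"gripper":0.035},{"tx":0,"ty":0,"tz":0,"rx":0,"ry":0,"rz":0,"gripper":0.035},{"tx":0,"ty":0,"tz":0,"rx":0,"ry":0,"rz":0,"gripper":0.035}]'
python3 - <<'E'
from h import *
s=ctrl.sense(); print(s['contact_force'],s['wrist_torque'],s['eef_pos'],np.degrees(s['tcp_rot']))
w=snap('wrist'); spots('wrist',['stopper','mouth','flask'])
a=snap('scene'); spots('scene',['flask','mouth','stopper','cup','bulb','wide_tape','tape_rule']); t=snap('top'); spots('top',['flask','mouth','stopper','bulb','tape_rule','tester','screws'])
cv2.imwrite('pics/c8.png',np.hstack([cv2.resize(w[80:380,160:480],(420,394)),cv2.resize(a[120:210,255:340],(372,394),interpolation=2)])[:,:,::-1])
E
```

```text
time_s: 21.75
eef_pos: [0.574, 0.1957, 0.1381]
tcp_rot: [-3.141, -0.0, 2.46]
contact_force: [0.9, -0.3, -0.3]
opening: 0.555
[ 0.87102323 -0.34326064 -0.27598591] [-0.02422666 -0.01276125 -0.02435904] [0.57397451 0.19569418 0.13806115] [-1.79979899e+02 -1.93588445e-02  1.40932762e+02]
wrist stopper [([0.576, 0.192, 0.125], 0.79)]
wrist mouth []
wrist flask [([0.418, 0.124, -0.001], 0.92), ([0.576, 0.192, 0.005], 0.55)]
scene flask [([0.582, 0.192, 0.01], 0.76), ([0.418, 0.131, 0.002], 0.61)]
scene mouth [([0.577, 0.2, 0.112], 0.65), ([0.418, 0.128, 0.105], 0.65)]
scene stopper [([0.576, 0.196, 0.127], 0.63)]
scene cup [([0.523, -0.109, 0.147], 0.69)]
scene bulb [([0.647, 0.008, -0.002], 0.51)]
scene wide_tape [([0.427, -0.014, -0.001], 0.59)]
scene tape_rule [([0.381, 0.33, 0.001], 0.66), ([0.578, 0.193, 0.008], 0.48)]
top flask [([0.577, 0.192, 0.006], 0.5)]
top mouth [([0.576, 0.194, 0.112], 0.49)]
top stopper [([0.574, 0.193, 0.129], 0.39)]
top bulb [([0.645, 0.012, 0.001], 0.71)]
top tape_rule [([0.381, 0.329, 0.005], 0.59)]
top tester [([0.436, -0.316, 0.001], 0.54)]
top screws [([0.617, -0.373, 0.003], 0.88)]
```

View pics/c8.png

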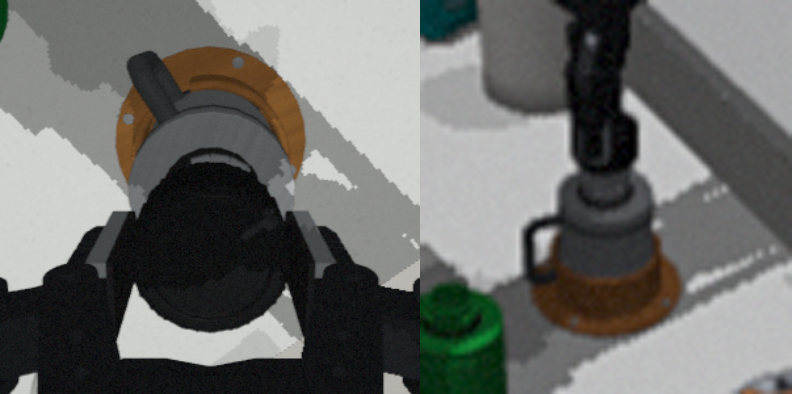

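```bash
python3 -c "
from plant import ctrl
print(ctrl.job_done())"
```

```text
the job is handed in; nothing more can be done
None
```

The job is handed in, with about 22 s of the 54 s used.

- **Cup:** I lifted it off the flask, threaded its handle on the free front hook and let go. The picture shows it hanging handle-up from the hook.
- **Stopper:** I turned it 79° (1.38 rad) anticlockwise with no sign of slip, and the wrist torque was about 0.33 N m partway through. That puts the seal at about 1.20–1.34 rad. This is worked out from the turn and the flask's possible play, because I did not measure the seal directly.
- **Lift:** I first eased off the sideways and downward push that had built up while turning, about 8 N and 12 N. The stopper then came up with under 2 N. It is held level about 14 mm above the mouth by the arm's own reading; the networks gave 14–17 mm.
- **Last checks:** The pictures show the flask upright in the holder with its handle in the slot. The lamp, tape measure, tester, screw case and roll of tape were found within a few mm of their first positions.
- **Disagreements:** The gripper read 47.6 mm on the 50 mm stopper. The networks disagree on the flask and mouth positions by up to about 8 mm sideways, and on the flask's underside by 5 mm in height (5–10 mm, where it should be 6 mm).

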